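# Load the bar rack with the morning's coffee doses

### The arm

A 7-joint arm with a two-finger parallel gripper is mounted at the origin on a cart in front of the work surface, level with it; the furniture and walls round the work are solid. World frame = base frame: x ahead of the robot, y to its left, z up, the work surface at z = 0. Lengths are in m, angles in degrees, forces in N, time in s.
With the tool pointing down it reaches from about 0.4 to 0.85 m from the base axis. Payload 4.4 kg.
Tool frame: the origin (TCP) lies at the very end of the fingers, on their centre line; the grasp point (between the pads) lies 19 mm behind it; z points along the fingers, y is the line along which they close (so a half turn about z gives the same grasp; the last joint's range is limited). The gripper opens to 94 mm and grips with 3 to 60 N. Pads are 16 mm wide; open, the fingers measure 119 mm over their backs; the gripper's body (75 mm by 177 mm) begins 78 mm behind the grasp point.
Start: joints at [66.303, 36.005, 2.206, 86.941, -1.547, 57.084, -1.146], TCP at [0.222, -0.611, 0.167] pointing down, gripper open.
Joint ranges: [-175.42, 175.42], [-21.48, 121.26], [-71.46, 75.88], [10.55, 141.38], [-63.04, 243.04], [13.31, 113.54], [-168.57, 168.57]. Speed limits (degrees/s): [147.25, 147.25, 180, 180, 180, 180, 180].

### API

Orientations are given as [roll, pitch, yaw] about the fixed x, y, z axes, in that order (R = Rz(yaw) Ry(pitch) Rx(roll)).
In Python, from bench import r gives the robot as it stands.
- The arm moves only by the shell command python3 inch.py [FORCE], which reads ROWS from standard input. ROWS is a JSON list of rows, 1 to 5 of them, each written [[dx, dy, dz], turn, opening]: dx, dy, dz in shares of the most that a row can go, 1 being 50 mm, then a turn about the tool's z in units of 5 degrees, then the finger opening in m; each row shifts and turns the commanded pose from where the row before left it, along the tool's axes as they then stand; what a row does not reach is not made up. A row lasts 1/10 s, in which the tool goes at most 0.05 m and 8.59 degrees, less where a joint would pass 70% of its speed; a pose out of reach is approached as far as the arm can. The fingers move at their own pace and stop on an object; FORCE is the grip in N (left out, the last holds). Time passes only in rows, so rows that do not move let the fingers close. It prints the time, the measured TCP pose, the force, the opening and the grip force at its end. Input that does not fit is refused with a message, and nothing moves.
- r.sense(): the state, without advancing time (a new reading comes with each control period).
- r.read_camera(name): name is "scene" or "top"; returns a dict with "image" (480x640x3 uint8, red, green, blue), "intrinsics" (3x3 intrinsics, pixels), "world_to_cam" (4x4, takes a point from world to camera coordinates). Camera axes: x right, y down, z forward; pixel columns grow to the right and rows downward; lengths in m; the calibration is good to about 2 mm. A picture is of the moment at which its call begins. There is no depth.
- r.job_done(): hands the job in; it is judged then, once.
The state is a dict: "time_s": time; "joint_pos": joint angles; "joint_vel": joint speeds; "effort": joint torques, N m; "tool_pos": TCP position; "orientation": TCP orientation; "contact_force": force on the tool from outside, world axes, zero at the start; "moment": the same for the moment, N m; "grip_width": finger opening in m; "gripper_force": force on a finger pad.
Only numpy, scipy, OpenCV 4.12 (cv2) and the standard library are available. Lean on these libraries where they do the work, as an engineer would, in place of code of your own. Each camera call takes 0.05 s, during which the arm holds its last target. There are 200 camera calls.

### The job

The weighed coffee doses in the aluminium rack are ready for service: move the four capped canisters across to the walnut bar rack, each into the ring of its own cap colour, so that the row stands in the order the barista's rings give. Let each one stand upright, right down on the rack's floor, and leave the white-capped canister as it stands in its ring.

Things in the scene. Friction and masses are not known exactly. Their poses are not given: they have to be found in the camera images.
- can_red: Dose canister: steel cylinder, paper band, red screw cap; 38 mm diameter all the way up, 110 mm tall (cap: top 25 mm), 0.11 kg. Origin: centre of its underside; z up; round, yaw means nothing. Starts in a hole of the aluminium weighing rack, on its floor 12 mm above the counter, with 60 mm showing above the rack's top.
- can_yellow: Dose canister: steel cylinder, paper band, yellow screw cap; 38 mm diameter all the way up, 110 mm tall (cap: top 25 mm), 0.11 kg. Origin: centre of its underside; z up; round, yaw means nothing. Starts in a hole of the aluminium weighing rack, on its floor 12 mm above the counter, with 60 mm showing above the rack's top.
- can_green: Dose canister: steel cylinder, paper band, green screw cap; 38 mm diameter all the way up, 110 mm tall (cap: top 25 mm), 0.11 kg. Origin: centre of its underside; z up; round, yaw means nothing. Starts in a hole of the aluminium weighing rack, on its floor 12 mm above the counter, with 60 mm showing above the rack's top.
- can_blue: Dose canister: steel cylinder, paper band, blue screw cap; 38 mm diameter all the way up, 110 mm tall (cap: top 25 mm), 0.11 kg. Origin: centre of its underside; z up; round, yaw means nothing. Starts in a hole of the aluminium weighing rack, on its floor 12 mm above the counter, with 60 mm showing above the rack's top.
- can_white: Dose canister: steel cylinder, paper band, white screw cap; 38 mm diameter all the way up, 110 mm tall (cap: top 25 mm), 0.11 kg. Origin: centre of its underside; z up; round, yaw means nothing. Already stands in the bar rack's white ring; it stays there.
- seat_red: Red silicone ring (fixed) at one of five holes, 60 mm apart, of the walnut bar rack. Funnel: mouth 52 mm, bore 45 mm, outside 57 mm. Origin: on its axis at the rack's top face, 62 mm above the counter; ring rises 8 mm above, bore goes 12 mm below; flat rack floor 50 mm below the origin. z up, y along the row.
- seat_yellow: Yellow silicone ring (fixed) at one of five holes, 60 mm apart, of the walnut bar rack. Funnel: mouth 52 mm, bore 45 mm, outside 57 mm. Origin: on its axis at the rack's top face, 62 mm above the counter; ring rises 8 mm above, bore goes 12 mm below; flat rack floor 50 mm below the origin. z up, y along the row.
- seat_green: Green silicone ring (fixed) at one of five holes, 60 mm apart, of the walnut bar rack. Funnel: mouth 52 mm, bore 45 mm, outside 57 mm. Origin: on its axis at the rack's top face, 62 mm above the counter; ring rises 8 mm above, bore goes 12 mm below; flat rack floor 50 mm below the origin. z up, y along the row.
- seat_blue: Blue silicone ring (fixed) at one of five holes, 60 mm apart, of the walnut bar rack. Funnel: mouth 52 mm, bore 45 mm, outside 57 mm. Origin: on its axis at the rack's top face, 62 mm above the counter; ring rises 8 mm above, bore goes 12 mm below; flat rack floor 50 mm below the origin. z up, y along the row.
- weighing_rack: Low aluminium rack (fixed), 74 x 250 x 62 mm, four plain 45 mm holes 60 mm apart in a row; canisters in any order. Origin: centre of its underside on the counter; y runs along the row (holes at y = -90, -30, 30, 90 mm), z up. Right of the counter, beyond world y = -0.40, stands a tall glass display case.

How it is judged (in metres and radians):
At the end, for the whole second after the job is handed in: Each of the red, yellow, green and blue canisters stands in the ring of its own colour: within 10 mm of the ring's axis, its underside within 4 mm of the rack's floor, upright within 0.12 rad and at rest; the white canister is upright and within 12 mm of where it stood (horizontal distance between can_red and seat_red below 0.01 m and z of can_red in the frame of seat_red below -0.046 m and angle between each of can_red, can_yellow, can_green, can_blue, can_white's own z axis and vertical below 0.12 rad and linear speed of each of can_red, can_yellow, can_green, can_blue, can_white below 0.02 m/s and horizontal distance between can_yellow and seat_yellow below 0.01 m and z of can_yellow in the frame of seat_yellow below -0.046 m and horizontal distance between can_green and seat_green below 0.01 m and z of can_green in the frame of seat_green below -0.046 m and horizontal distance between can_blue and seat_blue below 0.01 m and z of can_blue in the frame of seat_blue below -0.046 m and distance of can_white from where it was at the start of the episode below 0.012 m); the robot touches nothing.
It fails at once if the white canister is knocked or pulled from its place (distance of can_white from where it was at the start of the episode above 0.02 m).
It also fails if it takes over 102 s, if anything falls off the work surface, if the arm or the gripper's body presses on something with over 40 N, if the wrist force passes 120 N, or if a joint passes its speed limit or range.

## Working session

There is one attempt and no reset: what is moved stays moved. The work goes in short steps, Python scripts to look and compute and a shell command to move; the robot and the scene stay as the last step left them, time stands still between calls to the robot, and variables do not carry over. Pictures are saved under pics/ and viewed, at most 14 in all, crops included, and the job is handed in when it is done.

```bash
ls; mkdir -p pics; python3 - <<'E'
from bench import r
import cv2
s=r.sense();print(s)
for n in("scene","top"):
    c=r.read_camera(n);cv2.imwrite(f"pics/{n}0.png",c["image"][:,:,::-1]);print(c["intrinsics"],c["world_to_cam"])
E
```

```text
bench.py
inch.py
pics
{'time_s': 0.0, 'joint_pos': array([66.30174957, 36.05773123,  2.20193661, 86.99388218, -1.54572906,
       57.08426157, -1.14623542]), 'joint_vel': array([-0.07500412,  0.02560035,  0.10835843,  0.03457972, -0.02252828,
       -0.0139905 , -0.03715458]), 'effort': array([-3.40006718e-04, -5.49720740e+01,  1.14336289e+00, -1.86629677e+01,
       -5.22895146e-02,  2.36264686e-02,  1.44264231e-04]), 'tool_pos': array([ 0.22132658, -0.610388  ,  0.16627922]), 'orientation': array([-1.79893807e+02,  1.98816035e-03,  1.99291096e+01]), 'contact_force': array([-0.0003103 , -0.14545042,  0.07927961]), 'moment': array([-0.01300918, -0.03740236, -0.00335892]), 'gripper_force': 0.0, 'grip_width': 0.093921886596149}
[[569.69833684   0.         323.43566777]
 [  0.         569.69833684 238.86801724]
 [  0.           0.           1.        ]] [[-0.75128911 -0.65950919 -0.02474479  0.3371231 ]
 [-0.36348678  0.44478352 -0.81856275  0.29594521]
 [ 0.55085573 -0.60598288 -0.57388389  0.64509128]
 [ 0.          0.          0.          1.        ]]
[[477.09728721   0.         315.77267263]
 [  0.         477.09728721 244.23271695]
 [  0.           0.           1.        ]] [[ 0.02057906 -0.99967536 -0.01502246 -0.10922095]
 [-0.98947686 -0.01821209 -0.14354046  0.55550025]
 [ 0.14322027  0.01781831 -0.98953043  0.86149899]
 [ 0.          0.          0.          1.        ]]
```

View pics/scene0.png

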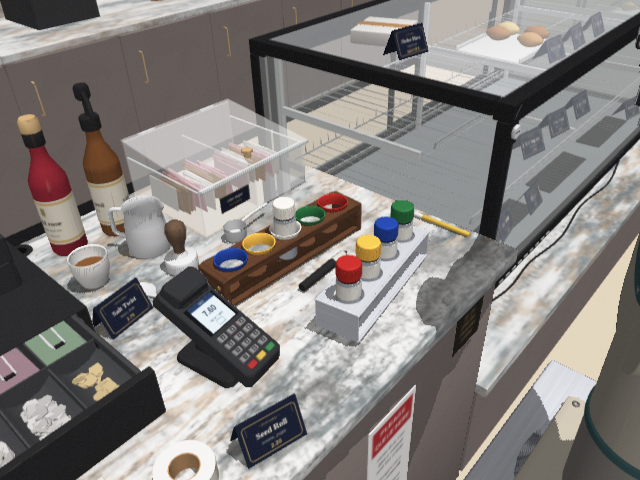

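View pics/top0.png

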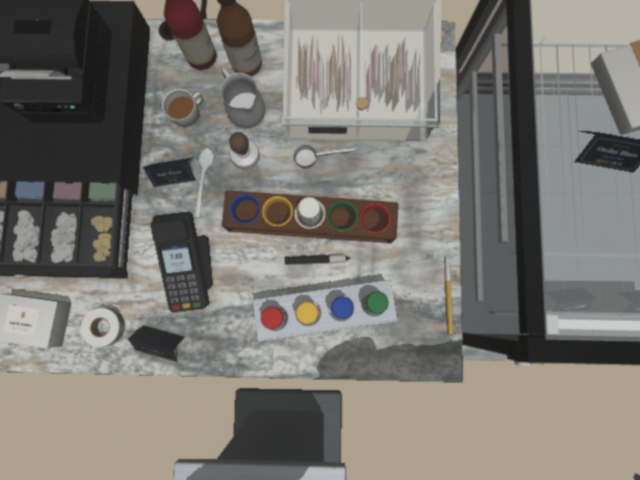

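The scene view shows the bar rack rings running blue (230,258), yellow (258,243), white canister (284,213), green (310,213), red (332,202). The weighing rack holds red (349,268), yellow (368,248), blue (386,230) and green (402,210). In the top view the rings lie along v≈210 (u 245 to 376), and the caps run from (272,318) to (376,302). The storage box is behind the bar rack and the glass case is on the right.

```bash
cat > vis.py <<'E'
import numpy as np, cv2
from bench import r
HSV={'red':[((0,150,60),(6,255,255)),((174,150,60),(180,255,255))],'yellow':[((18,130,90),(32,255,255))],
     'green':[((50,110,30),(85,255,255))],'blue':[((108,130,50),(128,255,255))]}
def cam(n):
    c=r.read_camera(n); return c["image"],c["intrinsics"],c["world_to_cam"]
def ray(c,uv):
    _,K,T=c; R=T[:3,:3]; d=R.T@np.linalg.solve(K,[uv[0],uv[1],1.]); return -R.T@T[:3,3],d/np.linalg.norm(d)
def plane(c,uv,z):
    o,d=ray(c,uv); return o+d*(z-o[2])/d[2]
def tri(c1,p1,c2,p2):
    o1,d1=ray(c1,p1);o2,d2=ray(c2,p2)
    t=np.linalg.lstsq(np.c_[d1,-d2],o2-o1,rcond=None)[0]; a,b=o1+t[0]*d1,o2+t[1]*d2
    return (a+b)/2,np.linalg.norm(a-b)
def proj(c,p):
    q=c[1]@(c[2]@np.r_[p,1])[:3]; return q[:2]/q[2]
def blobs(c,col,roi,amin=60):
    h=cv2.cvtColor(c[0],cv2.COLOR_RGB2HSV); m=sum(cv2.inRange(h,*x) for x in HSV[col])
    k=np.zeros_like(m); u0,v0,u1,v1=roi; k[v0:v1,u0:u1]=m[v0:v1,u0:u1]
    k=cv2.morphologyEx(k,cv2.MORPH_CLOSE,np.ones((3,3)))
    return [x for x in sorted(cv2.findContours(k,cv2.RETR_EXTERNAL,cv2.CHAIN_APPROX_NONE)[0],key=cv2.contourArea)[::-1] if cv2.contourArea(x)>amin]
RT=(215,180,400,245);CT=(250,280,400,340);RS=(200,185,365,280);CS=(330,195,418,290)
E
python3 - <<'E'
from vis import *
np.set_printoptions(precision=4,suppress=True)
T,S=cam("top"),cam("scene")
print("cams",ray(T,(0,0))[0],ray(S,(0,0))[0])
for nm,rt,rs,z in(("cap",CT,CS,.122),("ring",RT,RS,.07)):
  for col in HSV:
    a,b=blobs(T,col,rt),blobs(S,col,rs)
    print(nm,col,[cv2.contourArea(x) for x in a],[cv2.contourArea(x) for x in b])
    if not(a and b):continue
    ea,eb=cv2.minEnclosingCircle(a[0]),cv2.fitEllipse(cv2.convexHull(b[0]))
    ma=cv2.fitEllipse(cv2.convexHull(a[0]))
    # top face centre: rim's ends: topmost of the blob
    print("  top ell",np.round(ma,1).tolist() if 0 else (ma), "scene",eb,cv2.boundingRect(b[0]))
    print("  tri",*tri(T,ma[0],S,eb[0])," plane top",plane(T,ma[0],z))
for n,uv,z in(("counter front",(300,378),0),("case corner",(527,360),.0),("counter right",(460,300),0),("bin front top L",(285,122),.1),("bin front bottom",(350,139),0)):print(n,plane(T,uv,z))
# bin corner front-top in scene and top (right-front corner)
print("bin",tri(T,(439,122),S,(305,143)),tri(T,(286,122),S,(188,192)))
print("case corner top",tri(T,(529,361),S,(497,107)))
E
```

```text
cams [ 0.4285 -0.1144  0.9306] [0.0055 0.4816 0.6208]
cap red [292.5] [589.5, 207.0]
  top ell ((271.7398681640625, 317.3687744140625), (19.641742706298828, 20.128978729248047), 162.4097442626953) scene ((348.28900146484375, 268.7139587402344), (27.655231475830078, 29.335872650146484), 13.33603286743164) (335, 255, 27, 29)
  tri [ 0.4202 -0.0268  0.1071] 0.000387643540445683  plane top [ 0.4202 -0.0285  0.122 ]
cap yellow [330.0] [528.5]
  top ell ((306.64990234375, 312.3332824707031), (20.830142974853516, 21.489376068115234), 166.71426391601562) scene ((368.1268615722656, 247.6386260986328), (26.965314865112305, 27.269954681396484), 115.21157836914062) (356, 235, 25, 27)
  tri [ 0.4299 -0.0864  0.1073] 9.449733794293862e-05  plane top [ 0.4298 -0.0869  0.122 ]
cap green [268.5] [395.5]
  top ell ((376.79937744140625, 302.1987609863281), (19.142976760864258, 19.26243782043457), 127.1532974243164) scene ((402.0502624511719, 211.11428833007812), (23.897727966308594, 24.26050567626953), 128.86956787109375) (391, 201, 23, 23)
  tri [ 0.4498 -0.2059  0.1069] 0.0007652921555945124  plane t
[... 1213 characters left out ...]
77026367188, 28.261289596557617), 65.42193603515625) scene ((230.3342742919922, 259.0843200683594), (22.860794067382812, 34.570011138916016), 79.69469451904297) (213, 248, 35, 24)
  tri [0.6189 0.0343 0.0653] 0.0010482183118644326  plane top [0.6183 0.0339 0.07  ]
counter front [ 0.3066 -0.073   0.    ]
case corner [ 0.3493 -0.5018  0.    ]
counter right [ 0.4596 -0.3782  0.    ]
bin front top L [ 0.7736 -0.0385  0.1   ]
bin front bottom [ 0.7807 -0.1628  0.    ]
bin (array([ 0.7812, -0.3217,  0.0904]), np.float64(0.0009066622400664777)) (array([ 0.7849, -0.031 ,  0.0972]), np.float64(0.02558613615738446))
case corner top (array([ 0.381 , -0.3916,  0.2513]), np.float64(0.027266247003658827))
```

Two-view results:
- **Caps:** mid-cap height is z≈0.107, so the tops are at about 0.12. The row yaw is +9.3°.
- **Rings:** the spacing of 60 mm is consistent, with yaw −3.3°.
- **Obstacles:** the bin is 0.09 m high with its front at x≈0.78, so there is room. The case corner is near x≈0.35, y≈−0.4, so I go +y first.

The manual's scale: shifts go in shares of 50 mm and turns go in units of 5 degrees. Converting my numbers, -0.044 m is -0.88, 0.016 m is 0.32.

```bash
cat > go.py <<'E'
import sys,numpy as np
from scipy.spatial.transform import Rotation as Ro
from bench import r
x,y,z,yaw=map(float,sys.argv[1:5]); s=r.sense()
R=Ro.from_euler('xyz',s["orientation"],degrees=True)
d=R.inv().apply(np.array([x,y,z])-s["tool_pos"]); t=(s["orientation"][2]-yaw+180)%360-180
print("tool d",d.round(4),"turn",round(t,1),"norm",np.linalg.norm(d).round(3),"j",s["joint_pos"].round(0),"rpy",s["orientation"].round(1))
E
echo '[[[0.32, -0.88, -0.16], 0, 0.07], [[0.32, -0.88, -0.16], 0, 0.07], [[0.32, -0.88, -0.16], 0, 0.07], [[0.32, -0.88, -0.16], 0, 0.07], [[0.32, -0.88, -0.16], 0, 0.07]]' | python3 inch.py 30
python3 go.py 0.30 -0.27 0.2 50
```

```text
time_s: 0.7
tool_pos: [0.2216, -0.375, 0.2073]
orientation: [-180.0, -0.0, 19.9]
contact_force: [2.0, -0.0, 0.4]
grip_width: 0.0702
gripper_force: 0.0
tool d [ 0.1095 -0.072   0.0073] turn -30.1 norm 0.131 j [ 55.  15.   1. 116.  -0.  48. -14.] rpy [-180.    -0.    19.9]
```

In the tool's units: 0.036 m is 0.72, -0.024 m is -0.48, -8 degrees is -1.6.

```bash
echo '[[[0.72, -0.48, 0], 0, 0.07], [[0.72, -0.48, 0], 0, 0.07], [[0.72, -0.48, 0], 0, 0.07], [[0, 0, 0], -1.6, 0.07], [[0, 0, 0], -1.6, 0.07]]' | python3 inch.py
echo '[[[0, 0, 0], -1.6, 0.07], [[0, 0, 0], -1.6, 0.07], [[0, 0, 0], -1.6, 0.07], [[0, 0, 0], -1.6, 0.07], [[0, 0, 0], -1.6, 0.07]]' | python3 inch.py
python3 go.py 0.4202 -0.0275 0.16 99.3
```

```text
time_s: 1.2
tool_pos: [0.2999, -0.271, 0.2074]
orientation: [180.0, -0.0, 36.5]
contact_force: [-0.8, -0.6, 0.4]
grip_width: 0.0703
gripper_force: 0.0
time_s: 1.7
tool_pos: [0.2987, -0.2725, 0.2072]
orientation: [180.0, 0.0, 76.3]
contact_force: [0.2, -0.8, 0.0]
grip_width: 0.0695
gripper_force: 0.0
tool d [0.2668 0.0598 0.0472] turn -23.0 norm 0.277 j [ 49.  13. -13. 120.   4.  47.  20.] rpy [180.    0.   76.3]
```

```bash
echo '[[[0.88, 0.2, 0], 0, 0.07], [[0.88, 0.2, 0], 0, 0.07], [[0.88, 0.2, 0], 0, 0.07], [[0.88, 0.2, 0], 0, 0.07], [[0.88, 0.2, 0], 0, 0.07]]' | python3 inch.py
echo '[[[0.88, 0.2, 0.2], 0, 0.07], [[0, 0, 0.2], -1.6, 0.07], [[0, 0, 0.2], -1.6, 0.07], [[0, 0, 0.2], -1.4, 0.07], [[0, 0, 0], 0, 0.07]]' | python3 inch.py
python3 go.py 0.4202 -0.0275 0.082 99.3
```

```text
time_s: 2.2
tool_pos: [0.4013, -0.0697, 0.2074]
orientation: [180.0, 0.0, 75.9]
contact_force: [0.8, -1.2, 0.1]
grip_width: 0.0699
gripper_force: 0.0
time_s: 2.7
tool_pos: [0.4201, -0.0309, 0.1662]
orientation: [-179.9, -0.0, 99.0]
contact_force: [-0.6, -0.8, -0.3]
grip_width: 0.0704
gripper_force: 0.0
tool d [0.0033 0.0008 0.0842] turn -0.3 norm 0.084 j [ 21.  19. -26. 121.  12.  43.  -5.] rpy [-179.9   -0.    99. ]
```

In the tool's units: 0.03 m is 0.6, 0.024 m is 0.48.

```bash
echo '[[[0.06, 0.02, 0.6], 0, 0.07], [[0, 0, 0.6], 0, 0.07], [[0, 0, 0.48], 0, 0.07], [[0, 0, 0], 0, 0.07], [[0, 0, 0], 0, 0.07]]' | python3 inch.py
echo '[[[0, 0, 0], 0, 0.03], [[0, 0, 0], 0, 0.03], [[0, 0, 0], 0, 0.03], [[0, 0, 0], 0, 0.03], [[0, 0, 0], 0, 0.03]]' | python3 inch.py 30
```

```text
time_s: 3.2
tool_pos: [0.422, -0.0279, 0.0837]
orientation: [180.0, 0.0, 98.8]
contact_force: [1.0, -0.7, 0.5]
grip_width: 0.0702
gripper_force: 0.0
time_s: 3.7
tool_pos: [0.4218, -0.028, 0.0835]
orientation: [180.0, 0.0, 98.9]
contact_force: [-0.4, -0.4, 2.5]
grip_width: 0.0335
gripper_force: 1.4
```

In the tool's units: -0.03 m is -0.6, -0.01 m is -0.2.

```bash
echo '[[[0, 0, 0], 0, 0.03], [[0, 0, -0.2], 0, 0.03], [[0, 0, -0.6], 0, 0.03], [[0, 0, -0.6], 0, 0.03], [[0, 0, 0], 0, 0.03]]' | python3 inch.py; python3 - <<'E'
from vis import *
for n in("top","scene"):
    cv2.imwrite(f"pics/{n}1.png",cv2.resize(cam(n)[0][160:340,200:440,::-1],None,fx=2,fy=2))
a,b=[cv2.imread(f"pics/{n}1.png") for n in("top","scene")];cv2.imwrite("pics/g1.png",cv2.resize(np.hstack([a,b]),(800,300)))
E
```

```text
time_s: 4.2
tool_pos: [0.4245, -0.0277, 0.1565]
orientation: [179.6, 0.1, 98.9]
contact_force: [-0.1, 1.0, -0.0]
grip_width: 0.0298
gripper_force: 0.0
```

View pics/g1.png

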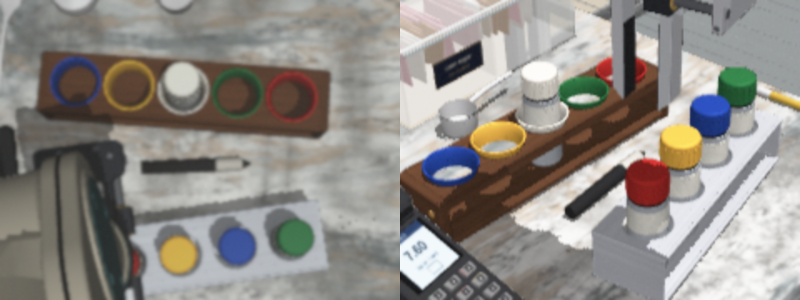

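The crop shows red still in the rack at its hole, with the closed gripper above it (tips near scene pixel (344,217)), so the grasp missed. I compare where the fingertips and caps appear with the reported TCP.

```bash
python3 - <<'E'
from vis import *
np.set_printoptions(precision=4,suppress=True)
T,S=cam("top"),cam("scene"); p=r.sense()["tool_pos"]; print(p,proj(T,p),proj(S,p))
for col in HSV:
    a=blobs(T,col,CT,20);b=blobs(S,col,CS)
    print(col,[cv2.fitEllipse(cv2.convexHull(x))[0] for x in b[:1]],[cv2.boundingRect(x) for x in a])
im=S[0][:,:,::-1].copy()
def mk(q,c):cv2.drawMarker(im,tuple(int(round(v)) for v in proj(S,q)),c,cv2.MARKER_CROSS,9,1)
mk(p,(255,0,255)); mk((.4205,-.0275,.122),(0,255,0)); mk((.4497,-.205,.122),(255,255,255))
cv2.imwrite("pics/s2.png",cv2.resize(im[60:320,250:450],None,fx=2.3,fy=2.3,interpolation=cv2.INTER_NEAREST))
E
```

```text
[ 0.421  -0.028   0.1526] [269.4254 317.0591] [348.5699 242.7628]
red [(348.372802734375, 268.93798828125)] []
yellow [(368.1595764160156, 247.73739624023438)] [(297, 302, 21, 22)]
green [(402.11175537109375, 211.2024383544922)] [(368, 293, 19, 19)]
blue [(385.8482666015625, 228.77191162109375)] [(332, 297, 21, 21)]
```

View pics/s2.png

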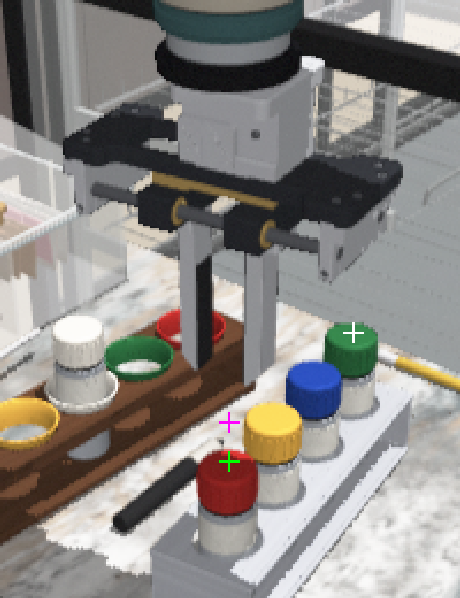

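The TCP projects to the magenta cross at crop (229,422), but the fingertips appear at about (228,372). They match sideways and sit higher, so the fingers end roughly 36 mm above the reported TCP. I open, descend in small guarded steps and look again.

```bash
echo '[[[0, 0, 0], 0, 0.07], [[0, 0, 0], 0, 0.07], [[0, 0, 0], 0, 0.07], [[0, 0, 0.2], 0, 0.07], [[0, 0, 0.4], 0, 0.07]]' | python3 inch.py
echo '[[[0, 0, 0.4], 0, 0.07], [[0, 0, 0.2], 0, 0.07], [[0, 0, 0.2], 0, 0.07], [[0, 0, 0], 0, 0.07], [[0, 0, 0], 0, 0.07]]' | python3 inch.py; python3 - <<'E'
from vis import *
S=cam("scene"); im=S[0][:,:,::-1].copy(); p=r.sense()["tool_pos"]; print(p)
for z in (0,.037): cv2.drawMarker(im,tuple(int(round(v)) for v in proj(S,p+[0,0,z])),(255,0,255),cv2.MARKER_CROSS,7,1)
cv2.imwrite("pics/s3.png",cv2.resize(im[130:320,260:430],None,fx=3,fy=3,interpolation=cv2.INTER_NEAREST))
E
```

```text
time_s: 4.9
tool_pos: [0.4228, -0.0279, 0.1231]
orientation: [179.8, 0.0, 98.9]
contact_force: [0.3, -0.0, 0.1]
grip_width: 0.0664
gripper_force: 0.0
time_s: 5.4
tool_pos: [0.4219, -0.0278, 0.0833]
orientation: [180.0, -0.0, 98.9]
contact_force: [-0.3, -0.2, 0.1]
grip_width: 0.0702
gripper_force: 0.0
[ 0.42221222 -0.02783311  0.08355584]
```

View pics/s3.png

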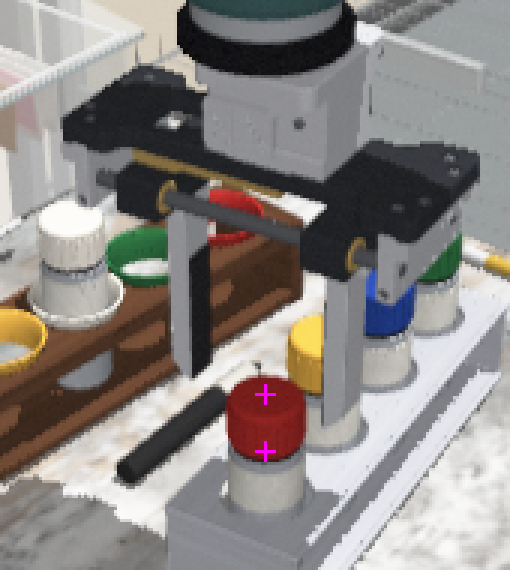

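The midpoint of the open tips is at crop (267,396), which fits the cross 37 mm above the TCP. Yellow was fully visible from above, so the offset is vertical. I lower by that much and watch the force.

In the tool's units: 0.01 m is 0.2, 0.007 m is 0.14.

```bash
echo '[[[0, 0, 0.2], 0, 0.07], [[0, 0, 0.2], 0, 0.07], [[0, 0, 0.14], 0, 0.07], [[0, 0, 0.1], 0, 0.07], [[0, 0, 0], 0, 0.07]]' | python3 inch.py
echo '[[[0, 0, 0.08], 0, 0.07], [[0, 0, 0], 0, 0.04], [[0, 0, 0], 0, 0.03], [[0, 0, 0], 0, 0.03], [[0, 0, 0], 0, 0.03]]' | python3 inch.py 30
```

```text
time_s: 5.95
tool_pos: [0.4211, -0.0278, 0.0504]
orientation: [-179.9, -0.0, 98.9]
contact_force: [-0.4, -0.1, 0.1]
grip_width: 0.07
gripper_force: 0.0
time_s: 6.45
tool_pos: [0.4219, -0.028, 0.0474]
orientation: [180.0, 0.0, 98.9]
contact_force: [0.0, 0.8, -0.2]
grip_width: 0.0414
gripper_force: 0.0
```

In the tool's units: -0.01 m is -0.2.

```bash
echo '[[[0, 0, 0], 0, 0.03], [[0, 0, 0], 0, 0.03], [[0, 0, 0], 0, 0.03], [[0, 0, -0.2], 0, 0.03], [[0, 0, 0], 0, 0.03]]' | python3 inch.py
```

```text
time_s: 6.95
tool_pos: [0.4224, -0.0278, 0.0581]
orientation: [179.9, 0.0, 98.9]
contact_force: [0.7, 0.4, -1.7]
grip_width: 0.0371
gripper_force: 30.0
```

Gripped: 30 N at 37.1 mm. I lift high and carry red over.

```bash
echo '[[[0, 0, -0.6], 0, 0.03], [[0, 0, -0.8], 0, 0.03], [[0, 0, -0.8], 0, 0.03], [[0, 0, -0.5], 0, 0.03], [[0, 0, 0], 0, 0.03]]' | python3 inch.py
python3 go.py 0.6055 -0.206 0.19 86.7; python3 go.py 0.6055 -0.206 0.19 98.9
```

```text
time_s: 7.45
tool_pos: [0.4243, -0.0279, 0.1953]
orientation: [179.6, 0.1, 98.9]
contact_force: [1.2, -0.1, -1.8]
grip_width: 0.0369
gripper_force: 30.0
tool d [-0.2039  0.1514  0.0068] turn 12.2 norm 0.254 j [ 23.  17. -29. 118.  11.  47.  -4.] rpy [1.796e+02 1.000e-01 9.890e+01]
tool d [-0.2039  0.1514  0.0068] turn -0.0 norm 0.254 j [ 23.  17. -29. 118.  11.  47.  -4.] rpy [1.796e+02 1.000e-01 9.890e+01]
```

In the tool's units: -0.029 m is -0.58, 0.0216 m is 0.432.

```bash
echo '[[[-0.58, 0.432, 0], 0, 0.03], [[-0.58, 0.432, 0], 0, 0.03], [[-0.58, 0.432, 0], 0, 0.03], [[-0.58, 0.432, 0], 0, 0.03], [[-0.58, 0.432, 0], 0, 0.03]]' | python3 inch.py
echo '[[[-0.58, 0.432, 0], 0, 0.03], [[-0.58, 0.432, 0], 0, 0.03], [[0, 0, 0], 1.2, 0.03], [[0, 0, 0], 1.2, 0.03], [[0, 0, 0], 0, 0.03]]' | python3 inch.py
python3 go.py 0.6055 -0.206 0.12 86.7
```

```text
time_s: 7.95
tool_pos: [0.5508, -0.1555, 0.1905]
orientation: [-179.9, -0.0, 98.9]
contact_force: [0.7, 0.0, -1.2]
grip_width: 0.0371
gripper_force: 30.0
time_s: 8.45
tool_pos: [0.6016, -0.2048, 0.1901]
orientation: [-179.8, -0.0, 86.9]
contact_force: [0.5, 0.2, -1.1]
grip_width: 0.0375
gripper_force: 30.0
tool d [-0.001   0.0042  0.0701] turn 0.2 norm 0.07 j [ 29.  35. -21.  87.  14.  61.   1.] rpy [-179.8   -0.    86.9]
```

In the tool's units: 0.03 m is 0.6, 0.02 m is 0.4.

```bash
echo '[[[-0.02, 0.08, 0.4], 0, 0.03], [[0, 0, 0.6], 0, 0.03], [[0, 0, 0.4], 0, 0.03], [[0, 0, 0], 0, 0.03], [[0, 0, 0], 0, 0.03]]' | python3 inch.py
python3 - <<'E'
from vis import *
T,S=cam("top"),cam("scene"); p=r.sense()["tool_pos"]; print(p)
for c,n,(u,v,w,h) in((S,"s",(270,100,130,140)),(T,"t",(300,160,130,140))):
    im=c[0][:,:,::-1].copy()
    for q,k in((p+[0,0,-.0355],(255,0,255)),((.6055,-.206,.07),(0,255,0))): cv2.drawMarker(im,tuple(int(round(a)) for a in proj(c,q)),k,cv2.MARKER_CROSS,7,1)
    cv2.imwrite(f"pics/{n}4.png",cv2.resize(im[v:v+h,u:u+w],None,fx=3,fy=3,interpolation=cv2.INTER_NEAREST))
cv2.imwrite("pics/st4.png",np.hstack([cv2.imread("pics/s4.png"),cv2.imread("pics/t4.png")]))
E
```

```text
time_s: 8.95
tool_pos: [0.6063, -0.2059, 0.1219]
orientation: [-180.0, -0.0, 87.0]
contact_force: [0.5, 0.1, -0.8]
grip_width: 0.0369
gripper_force: 30.0
[ 0.60749104 -0.20625958  0.12333921]
```

View pics/st4.png

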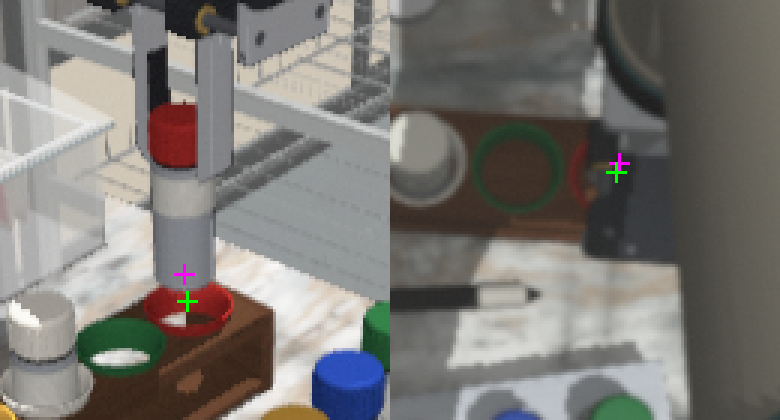

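The canister bottom at crop (184,277) agrees with the prediction (184,274). The ring mouth is centred near (188,303), in line with it. I lower it in.

```bash
echo '[[[0, -0.02, 0.3], 0, 0.03], [[0, 0, 0.3], 0, 0.03], [[0, 0, 0.3], 0, 0.03], [[0, 0, 0.2], 0, 0.03], [[0, 0, 0], 0, 0.03]]' | python3 inch.py
echo '[[[0, 0, 0.16], 0, 0.03], [[0, 0, 0.14], 0, 0.03], [[0, 0, 0.08], 0, 0.03], [[0, 0, 0], 0, 0.03], [[0, 0, 0], 0, 0.03]]' | python3 inch.py
```

```text
time_s: 9.55
tool_pos: [0.6042, -0.2058, 0.0653]
orientation: [-179.8, -0.0, 86.9]
contact_force: [-0.4, -0.5, -1.2]
grip_width: 0.0372
gripper_force: 30.0
time_s: 10.05
tool_pos: [0.6057, -0.2061, 0.0483]
orientation: [180.0, -0.0, 86.9]
contact_force: [-0.4, 0.0, 0.1]
grip_width: 0.0374
gripper_force: 30.0
```

In the tool's units: 0.001 m is 0.02.

```bash
echo '[[[0, 0, 0.02], 0, 0.03], [[0, 0, 0], 0, 0.07], [[0, 0, 0], 0, 0.07], [[0, 0, 0], 0, 0.07], [[0, 0, 0], 0, 0.07]]' | python3 inch.py
echo '[[[0, 0, -0.4], 0, 0.07], [[0, 0, -0.6], 0, 0.07], [[0, 0, -0.8], 0, 0.07], [[0, 0, -0.8], 0, 0.07], [[0, 0, 0], 0, 0.07]]' | python3 inch.py
python3 go.py 0.4495 -0.205 0.13 98.9;python3 go.py 0.4495 -0.205 0.13 86.9
```

```text
time_s: 10.55
tool_pos: [0.6056, -0.2062, 0.0474]
orientation: [180.0, 0.0, 86.9]
contact_force: [0.8, 1.1, 0.4]
grip_width: 0.0658
gripper_force: 0.0
time_s: 11.05
tool_pos: [0.6098, -0.2068, 0.1834]
orientation: [179.4, 0.1, 86.9]
contact_force: [0.9, 0.0, 0.4]
grip_width: 0.07
gripper_force: 0.0
tool d [-0.0067 -0.1607  0.0516] turn -12.0 norm 0.169 j [ 29.  35. -21.  87.  14.  59.   1.] rpy [1.794e+02 1.000e-01 8.690e+01]
tool d [-0.0067 -0.1607  0.0516] turn 0.0 norm 0.169 j [ 29.  35. -21.  87.  14.  59.   1.] rpy [1.794e+02 1.000e-01 8.690e+01]
```

In the tool's units: -0.04 m is -0.8, -0.002 m is -0.04, -6 degrees is -1.2.

```bash
echo '[[[-0.04, -0.8, 0], 0, 0.07], [[-0.04, -0.8, 0], 0, 0.07], [[-0.04, -0.8, 0], 0, 0.07], [[-0.04, -0.8, 0], 0, 0.07], [[0, 0, 0], -1.2, 0.07]]' | python3 inch.py
echo '[[[0, 0, 0.4], -1.2, 0.07], [[0, 0, 0.4], 0, 0.07], [[0, 0, 0.2], 0, 0.07], [[0, 0, 0], 0, 0.07], [[0, 0, 0], 0, 0.07]]' | python3 inch.py
python3 go.py 0.4495 -0.205 0.047 98.9
python3 - <<'E'
from vis import *
np.set_printoptions(precision=4,suppress=True)
T,S=cam("top"),cam("scene"); p=r.sense()["tool_pos"]
im=S[0][:,:,::-1].copy()
cv2.drawMarker(im,tuple(int(round(a)) for a in proj(S,p+[0,0,.037])),(255,0,255),cv2.MARKER_CROSS,7,1)
cv2.imwrite("pics/s5.png",cv2.resize(im[90:290,200:440],None,fx=2.5,fy=2.5,interpolation=cv2.INTER_NEAREST))
E
```

```text
time_s: 11.55
tool_pos: [0.4382, -0.2058, 0.1763]
orientation: [-179.6, 0.0, 92.9]
contact_force: [1.7, 0.4, -0.1]
grip_width: 0.0698
gripper_force: 0.0
time_s: 12.05
tool_pos: [0.4456, -0.2054, 0.1273]
orientation: [180.0, -0.0, 98.9]
contact_force: [0.8, 0.2, -0.2]
grip_width: 0.0697
gripper_force: 0.0
tool d [-0.0002  0.0039  0.0803] turn 0.0 norm 0.08 j [ 38.  28. -24. 114.  17.  42.  13.] rpy [180.   -0.   98.9]
```

View pics/s5.png

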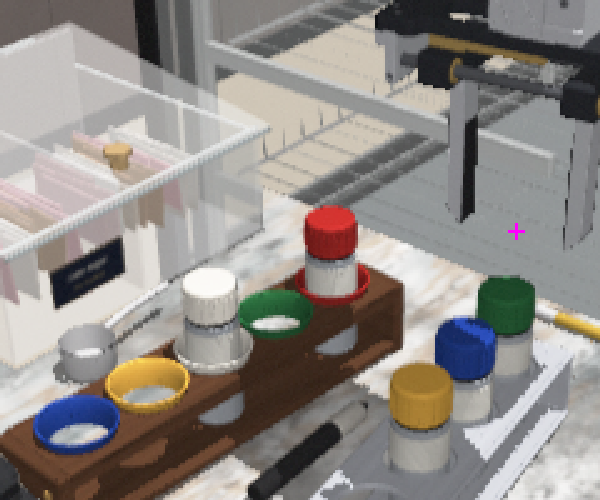

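Red stands down in its ring at crop (331,255). The open tips at (465,218) and (578,245) straddle the predicted point (516,232) above green. I descend on green.

```bash
echo '[[[0, 0.08, 0.4], 0, 0.07], [[0, 0, 0.4], 0, 0.07], [[0, 0, 0.4], 0, 0.07], [[0, 0, 0.2], 0, 0.07], [[0, 0, 0.2], 0, 0.07]]' | python3 inch.py
echo '[[[0, 0, 0], 0, 0.05], [[0, 0, 0], 0, 0.03], [[0, 0, 0], 0, 0.03], [[0, 0, 0], 0, 0.03], [[0, 0, 0], 0, 0.03]]' | python3 inch.py 30
```

```text
time_s: 12.65
tool_pos: [0.4499, -0.2051, 0.0472]
orientation: [179.9, 0.0, 98.9]
contact_force: [0.3, -0.7, -0.6]
grip_width: 0.0701
gripper_force: 0.0
time_s: 13.15
tool_pos: [0.4497, -0.2051, 0.0477]
orientation: [179.9, 0.0, 98.9]
contact_force: [-0.6, -0.3, 2.7]
grip_width: 0.0373
gripper_force: 30.0
```

```bash
echo '[[[0, 0, 0], 0, 0.03], [[0, 0, -0.2], 0, 0.03], [[0, 0, -0.6], 0, 0.03], [[0, 0, -0.6], 0, 0.03], [[0, 0, -0.6], 0, 0.03]]' | python3 inch.py
python3 go.py 0.6085 -0.146 0.15 98.9
```

```text
time_s: 13.65
tool_pos: [0.4487, -0.2046, 0.1485]
orientation: [-180.0, -0.0, 98.9]
contact_force: [1.8, -0.5, -1.4]
grip_width: 0.0375
gripper_force: 30.0
tool d [ 0.033   0.167  -0.0016] turn 0.0 norm 0.17 j [ 39.  26. -25. 112.  16.  45.  14.] rpy [-180.    -0.    98.9]
```

In the tool's units: 0.042 m is 0.84, 0.041 m is 0.82, 6 degrees is 1.2.

```bash
echo '[[[0.16, 0.84, -0.1], 0, 0.03], [[0.16, 0.84, -0.1], 0, 0.03], [[0.16, 0.84, -0.1], 0, 0.03], [[0.16, 0.82, 0], 0, 0.03], [[0, 0, 0], 1.2, 0.03]]' | python3 inch.py
echo '[[[0, 0, 0], 1.2, 0.03], [[0, 0, 0], 0, 0.03], [[0, 0, 0], 0, 0.03], [[0, 0, 0], 0, 0.03]]' | python3 inch.py
python3 go.py 0.6085 -0.146 0.048 86.8
```

```text
time_s: 14.15
tool_pos: [0.6144, -0.1426, 0.1625]
orientation: [179.7, -0.2, 93.1]
contact_force: [-0.7, 0.8, -2.5]
grip_width: 0.0372
gripper_force: 30.0
time_s: 14.55
tool_pos: [0.609, -0.1476, 0.1624]
orientation: [-180.0, -0.0, 87.0]
contact_force: [0.6, 0.6, -1.3]
grip_width: 0.0375
gripper_force: 30.0
tool d [ 0.0015 -0.0005  0.1144] turn 0.2 norm 0.114 j [ 24.  36. -21.  91.  14.  56.  -5.] rpy [-180.   -0.   87.]
```

```bash
echo '[[[0.02, 0, 0.6], 0, 0.03], [[0, 0, 0.6], 0, 0.03], [[0, 0, 0.3], 0, 0.03], [[0, 0, 0.2], 0, 0.03], [[0, 0, 0.2], 0, 0.03]]' | python3 inch.py
echo '[[[0, 0, 0.16], 0, 0.03], [[0, 0, 0.14], 0, 0.03], [[0, 0, 0.1], 0, 0.03], [[0, 0, 0], 0, 0.03], [[0, 0, 0], 0, 0.03]]' | python3 inch.py
```

```text
time_s: 15.05
tool_pos: [0.61, -0.1465, 0.0672]
orientation: [179.9, -0.0, 86.9]
contact_force: [0.4, -0.4, -1.9]
grip_width: 0.0375
gripper_force: 30.0
time_s: 15.55
tool_pos: [0.6098, -0.1464, 0.0475]
orientation: [179.9, 0.0, 86.9]
contact_force: [0.5, -0.0, -0.1]
grip_width: 0.0372
gripper_force: 30.0
```

In the tool's units: 0.001 m is 0.02.

```bash
echo '[[[0, 0, 0.02], 0, 0.03], [[0, 0, 0], 0, 0.07], [[0, 0, 0], 0, 0.07], [[0, 0, 0], 0, 0.07], [[0, 0, 0], 0, 0.07]]' | python3 inch.py
echo '[[[0, 0, -0.4], 0, 0.07], [[0, 0, -0.6], 0, 0.07], [[0, 0, -0.6], 0, 0.07], [[0, 0, -0.4], 0, 0.07], [[0, 0, 0], 0, 0.07]]' | python3 inch.py
python3 go.py 0.4398 -0.146 0.145 98.9
```

```text
time_s: 16.05
tool_pos: [0.6093, -0.1464, 0.0461]
orientation: [-180.0, -0.0, 86.9]
contact_force: [-0.2, 1.5, 0.6]
grip_width: 0.0663
gripper_force: 0.0
time_s: 16.55
tool_pos: [0.6117, -0.1467, 0.1492]
orientation: [179.7, 0.0, 86.9]
contact_force: [0.4, -0.0, -0.5]
grip_width: 0.0699
gripper_force: 0.0
tool d [-0.0086 -0.1717  0.0032] turn -12.0 norm 0.172 j [ 23.  36. -21.  92.  15.  54.  -5.] rpy [179.7   0.   86.9]
```

```bash
echo '[[[-0.04, -0.86, 0], 0, 0.07], [[-0.04, -0.86, 0], 0, 0.07], [[-0.04, -0.86, 0], 0, 0.07], [[-0.04, -0.84, 0], 0, 0.07], [[0, 0, 0], -1.2, 0.07]]' | python3 inch.py
echo '[[[0, 0, 0], -1.2, 0.07], [[0, 0, 0], 0, 0.07], [[0, 0, 0], 0, 0.07]]' | python3 inch.py
python3 go.py 0.4398 -0.146 0.047 98.9
python3 - <<'E'
from vis import *
np.set_printoptions(precision=4,suppress=True)
T,S=cam("top"),cam("scene")
cv2.imwrite("pics/s6.png",cv2.resize(S[0][90:290,200:440,::-1],None,fx=2.5,fy=2.5))
for c in("yellow","blue"):
    b=blobs(S,c,CS); print(c,cv2.fitEllipse(cv2.convexHull(b[0]))[0])
E
```

```text
time_s: 17.05
tool_pos: [0.4297, -0.1453, 0.1446]
orientation: [-179.5, -0.0, 93.0]
contact_force: [0.5, -0.1, 1.0]
grip_width: 0.0694
gripper_force: 0.0
time_s: 17.35
tool_pos: [0.4378, -0.1451, 0.1455]
orientation: [-180.0, -0.0, 98.8]
contact_force: [0.0, 0.4, -0.2]
grip_width: 0.0702
gripper_force: 0.0
tool d [-0.0012  0.0019  0.0985] turn -0.1 norm 0.099 j [ 34.  24. -26. 117.  15.  42.   7.] rpy [-180.    -0.    98.8]
yellow (367.9195556640625, 247.97096252441406)
blue (385.76165771484375, 229.135498046875)
```

View pics/s6.png

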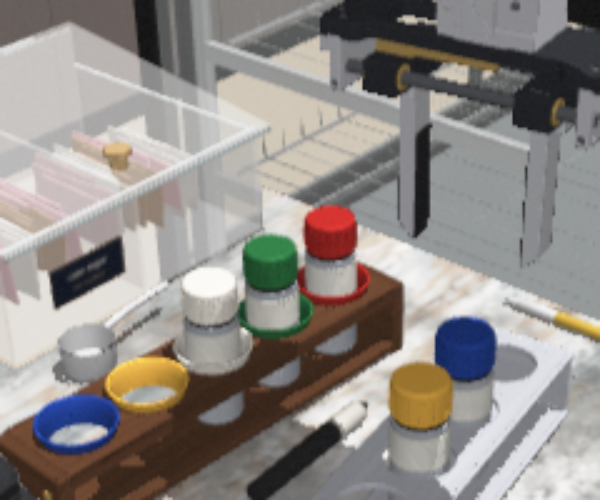

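Red (331,255) and green (271,285) are seated, and white is unmoved at (210,320). Blue and yellow have not shifted in the rack. Blue is next.

```bash
echo '[[[-0.02, 0.04, 0.6], 0, 0.07], [[0, 0, 0.6], 0, 0.07], [[0, 0, 0.4], 0, 0.07], [[0, 0, 0.2], 0, 0.07], [[0, 0, 0.16], 0, 0.07]]' | python3 inch.py
echo '[[[0, 0, 0], 0, 0.05], [[0, 0, 0], 0, 0.03], [[0, 0, 0], 0, 0.03], [[0, 0, 0], 0, 0.03], [[0, 0, 0], 0, 0.03]]' | python3 inch.py 30
```

```text
time_s: 17.95
tool_pos: [0.4404, -0.1457, 0.0475]
orientation: [-180.0, -0.0, 98.9]
contact_force: [0.5, -0.0, 0.1]
grip_width: 0.0704
gripper_force: 0.0
time_s: 18.45
tool_pos: [0.4407, -0.1462, 0.0487]
orientation: [179.9, 0.0, 98.9]
contact_force: [0.3, -0.4, 3.8]
grip_width: 0.0371
gripper_force: 30.0
```

In the tool's units: -0.04 m is -0.8, -0.03 m is -0.6.

```bash
echo '[[[0, 0, 0], 0, 0.03], [[0, 0, -0.4], 0, 0.03], [[0, 0, -0.8], 0, 0.03], [[0, 0, -0.8], 0, 0.03], [[0, 0, -0.6], 0, 0.03]]' | python3 inch.py
python3 go.py 0.6188 0.034 0.18 98.9
```

```text
time_s: 18.95
tool_pos: [0.4406, -0.1458, 0.1802]
orientation: [179.9, 0.0, 98.9]
contact_force: [1.5, 0.4, -1.7]
grip_width: 0.0374
gripper_force: 30.0
tool d [0.1499 0.2039 0.0005] turn 0.0 norm 0.253 j [ 36.  22. -28. 114.  14.  47.   9.] rpy [179.9   0.   98.9]
```

In the tool's units: 0.034 m is 0.68, 0.025 m is 0.5.

```bash
echo '[[[0.5, 0.68, 0], 0, 0.03], [[0.5, 0.68, 0], 0, 0.03], [[0.5, 0.68, 0], 0, 0.03], [[0.5, 0.68, 0], 0, 0.03], [[0.5, 0.68, 0], 0, 0.03]]' | python3 inch.py
echo '[[[0.5, 0.68, 0], 1.2, 0.03], [[0, 0, 0], 1.2, 0.03], [[0, 0, 0], 0, 0.03], [[0, 0, 0], 0, 0.03]]' | python3 inch.py
python3 go.py 0.6188 0.034 0.048 86.8
```

```text
time_s: 19.45
tool_pos: [0.5895, 0.005, 0.1779]
orientation: [-180.0, 0.0, 98.9]
contact_force: [-0.3, -1.4, -0.5]
grip_width: 0.0373
gripper_force: 30.0
time_s: 19.85
tool_pos: [0.6177, 0.033, 0.1777]
orientation: [-179.9, 0.1, 87.0]
contact_force: [-0.5, -0.2, -2.1]
grip_width: 0.0375
gripper_force: 30.0
tool d [0.0012 0.0012 0.1297] turn 0.2 norm 0.13 j [  8.  34. -23.  91.  15.  58. -22.] rpy [-1.799e+02  1.000e-01  8.700e+01]
```

In the tool's units: 0.04 m is 0.8, 0.03 m is 0.6.

```bash
echo '[[[0.02, 0.02, 0.8], 0, 0.03], [[0, 0, 0.6], 0, 0.03], [[0, 0, 0.4], 0, 0.03], [[0, 0, 0.2], 0, 0.03], [[0, 0, 0.2], 0, 0.03]]' | python3 inch.py
echo '[[[0, 0, 0.16], 0, 0.03], [[0, 0, 0.14], 0, 0.03], [[0, 0, 0.1], 0, 0.03], [[0, 0, 0], 0, 0.03], [[0, 0, 0], 0, 0.03]]' | python3 inch.py
```

```text
time_s: 20.35
tool_pos: [0.6196, 0.0339, 0.068]
orientation: [180.0, 0.0, 86.9]
contact_force: [-0.0, -0.4, -1.3]
grip_width: 0.0375
gripper_force: 30.0
time_s: 20.85
tool_pos: [0.6201, 0.035, 0.0486]
orientation: [179.9, -0.0, 86.9]
contact_force: [-0.0, 0.5, -0.3]
grip_width: 0.0376
gripper_force: 30.0
```

```bash
echo '[[[0, 0, 0.02], 0, 0.03], [[0, 0, 0], 0, 0.07], [[0, 0, 0], 0, 0.07], [[0, 0, 0], 0, 0.07], [[0, 0, 0], 0, 0.07]]' | python3 inch.py
echo '[[[0, 0, -0.4], 0, 0.07], [[0, 0, -0.6], 0, 0.07], [[0, 0, -0.6], 0, 0.07], [[0, 0, -0.4], 0, 0.07], [[0, 0, 0], 0, 0.07]]' | python3 inch.py
python3 go.py 0.4300 -0.0867 0.145 98.9
```

```text
time_s: 21.35
tool_pos: [0.6195, 0.0348, 0.047]
orientation: [-180.0, 0.0, 86.9]
contact_force: [-0.6, 0.2, -0.2]
grip_width: 0.0657
gripper_force: 0.0
time_s: 21.85
tool_pos: [0.6219, 0.0353, 0.1501]
orientation: [179.7, -0.1, 86.9]
contact_force: [0.5, 0.3, -0.7]
grip_width: 0.0702
gripper_force: 0.0
tool d [-0.1322 -0.1851  0.0039] turn -12.0 norm 0.227 j [  8.  36. -23.  93.  16.  54. -23.] rpy [ 1.797e+02 -1.000e-01  8.690e+01]
```

The manual's scale: shifts go in shares of 50 mm and turns go in units of 5 degrees. Converting my numbers, -0.037 m is -0.74, -0.026 m is -0.52.

```bash
echo '[[[-0.52, -0.74, 0], 0, 0.07], [[-0.52, -0.74, 0], 0, 0.07], [[-0.52, -0.74, 0], 0, 0.07], [[-0.52, -0.74, 0], 0, 0.07], [[-0.52, -0.74, 0], 0, 0.07]]' | python3 inch.py
echo '[[[0, 0, 0], -1.2, 0.07], [[0, 0, 0], -1.2, 0.07], [[0, 0, 0], 0, 0.07], [[0, 0, 0], 0, 0.07]]' | python3 inch.py
python3 go.py 0.4300 -0.0867 0.047 98.9
```

```text
time_s: 22.35
tool_pos: [0.4253, -0.0858, 0.1461]
orientation: [-179.9, -0.0, 86.9]
contact_force: [-0.1, -0.9, -0.7]
grip_width: 0.0701
gripper_force: 0.0
time_s: 22.75
tool_pos: [0.4275, -0.0849, 0.1466]
orientation: [-179.9, -0.0, 98.8]
contact_force: [0.8, 0.0, 0.8]
grip_width: 0.07
gripper_force: 0.0
tool d [-0.0022  0.0023  0.0996] turn -0.1 norm 0.1 j [ 28.  22. -28. 120.  16.  41.  -1.] rpy [-179.9   -0.    98.8]
```

In the tool's units: 0.03 m is 0.6, 0.02 m is 0.4.

```bash
echo '[[[-0.04, 0.04, 0.6], 0, 0.07], [[0, 0, 0.6], 0, 0.07], [[0, 0, 0.4], 0, 0.07], [[0, 0, 0.2], 0, 0.07], [[0, 0, 0.18], 0, 0.07]]' | python3 inch.py
echo '[[[0, 0, 0], 0, 0.05], [[0, 0, 0], 0, 0.03], [[0, 0, 0], 0, 0.03], [[0, 0, 0], 0, 0.03], [[0, 0, 0], 0, 0.03]]' | python3 inch.py 30
```

```text
time_s: 23.25
tool_pos: [0.4302, -0.0864, 0.0474]
orientation: [-180.0, -0.0, 98.9]
contact_force: [-0.2, -0.0, -0.0]
grip_width: 0.0699
gripper_force: 0.0
time_s: 23.75
tool_pos: [0.4306, -0.0869, 0.0487]
orientation: [179.9, 0.0, 98.9]
contact_force: [-1.4, 0.1, 2.9]
grip_width: 0.0372
gripper_force: 30.0
```

In the tool's units: -0.04 m is -0.8, -0.03 m is -0.6.

```bash
echo '[[[0, 0, 0], 0, 0.03], [[0, 0, -0.4], 0, 0.03], [[0, 0, -0.8], 0, 0.03], [[0, 0, -0.8], 0, 0.03], [[0, 0, -0.6], 0, 0.03]]' | python3 inch.py
python3 go.py 0.6148 -0.0261 0.18 98.9
```

```text
time_s: 24.25
tool_pos: [0.4304, -0.0865, 0.1801]
orientation: [179.9, 0.0, 98.9]
contact_force: [0.9, -0.3, -1.4]
grip_width: 0.0371
gripper_force: 30.0
tool d [0.031  0.1916 0.0004] turn 0.0 norm 0.194 j [ 31.  20. -30. 117.  14.  46.   1.] rpy [179.9   0.   98.9]
```

In the tool's units: 0.039 m is 0.78, 0.038 m is 0.76.

```bash
echo '[[[0.12, 0.78, 0], 0, 0.03], [[0.12, 0.78, 0], 0, 0.03], [[0.12, 0.76, 0], 0, 0.03], [[0.12, 0.76, 0], 0, 0.03], [[0.12, 0.76, 0], 0, 0.03]]' | python3 inch.py
echo '[[[0, 0, 0], 1.2, 0.03], [[0, 0, 0], 1.2, 0.03], [[0, 0, 0], 0, 0.03], [[0, 0, 0], 0, 0.03]]' | python3 inch.py
python3 go.py 0.6148 -0.0261 0.048 86.8
```

```text
time_s: 24.75
tool_pos: [0.616, -0.027, 0.1777]
orientation: [-179.9, 0.0, 98.9]
contact_force: [0.8, 0.3, -1.2]
grip_width: 0.0371
gripper_force: 30.0
time_s: 25.15
tool_pos: [0.6147, -0.0273, 0.1779]
orientation: [-180.0, 0.0, 87.1]
contact_force: [-0.6, -0.4, -1.2]
grip_width: 0.037
gripper_force: 30.0
tool d [1.300e-03 1.000e-04 1.299e-01] turn 0.3 norm 0.13 j [ 15.  34. -25.  92.  16.  58. -17.] rpy [-180.     0.    87.1]
```

In the tool's units: 0.04 m is 0.8, 0.03 m is 0.6.

```bash
echo '[[[0.02, 0, 0.8], 0, 0.03], [[0, 0, 0.6], 0, 0.03], [[0, 0, 0.4], 0, 0.03], [[0, 0, 0.2], 0, 0.03], [[0, 0, 0.2], 0, 0.03]]' | python3 inch.py
echo '[[[0, 0, 0.16], 0, 0.03], [[0, 0, 0.14], 0, 0.03], [[0, 0, 0.1], 0, 0.03], [[0, 0, 0], 0, 0.03], [[0, 0, 0], 0, 0.03]]' | python3 inch.py
```

```text
time_s: 25.65
tool_pos: [0.6155, -0.0263, 0.068]
orientation: [180.0, -0.0, 87.0]
contact_force: [-0.1, 0.0, -1.2]
grip_width: 0.0371
gripper_force: 30.0
time_s: 26.15
tool_pos: [0.6157, -0.0262, 0.0486]
orientation: [179.9, -0.0, 86.9]
contact_force: [0.0, -0.8, 0.4]
grip_width: 0.0375
gripper_force: 30.0
```

Release, lift and retreat toward the robot, then check from both cameras.

```bash
echo '[[[0, 0, 0.02], 0, 0.03], [[0, 0, 0], 0, 0.07], [[0, 0, 0], 0, 0.07], [[0, 0, 0], 0, 0.07], [[0, 0, 0], 0, 0.07]]' | python3 inch.py
echo '[[[0, 0, -0.4], 0, 0.07], [[0, 0, -0.6], 0, 0.07], [[0, 0, -0.8], 0, 0.07], [[0, 0, -0.8], 0, 0.07], [[0, 0, 0], 0, 0.07]]' | python3 inch.py
echo '[[[0, -0.8, -0.4], 0, 0.07], [[0, -0.8, -0.4], 0, 0.07], [[0, -0.8, 0], 0, 0.07], [[0, -0.8, 0], 0, 0.07], [[0, 0, 0], 0, 0.07]]' | python3 inch.py
python3 - <<'E'
from vis import *
np.set_printoptions(precision=4,suppress=True)
T,S=cam("top"),cam("scene"); 
cv2.imwrite("pics/f.png",np.hstack([cv2.resize(S[0][150:300,190:390,::-1],(400,300)),cv2.resize(T[0][150:300,210:410,::-1],(400,300))]))
g={"red":(.605,-.206),"yellow":(.6148,-.0261),"green":(.6083,-.146),"blue":(.6188,.034)}
for c in g:
    b=blobs(S,c,RS if c!="red" else (300,160,365,225))
    for x in b[:1]: print(c,"ring centre mid-cap px",proj(S,(*g[c],.1095)),"seen",cv2.fitEllipse(cv2.convexHull(x))[0],cv2.boundingRect(x))
E
```

```text
time_s: 26.65
tool_pos: [0.6152, -0.0263, 0.047]
orientation: [-180.0, 0.0, 86.9]
contact_force: [0.5, 0.3, 0.2]
grip_width: 0.066
gripper_force: 0.0
time_s: 27.15
tool_pos: [0.6194, -0.0256, 0.1829]
orientation: [179.4, -0.1, 86.9]
contact_force: [0.4, -0.1, 0.4]
grip_width: 0.0701
gripper_force: 0.0
time_s: 27.65
tool_pos: [0.4491, -0.0181, 0.2164]
orientation: [-179.7, 0.1, 87.0]
contact_force: [0.9, -0.3, -0.9]
grip_width: 0.0699
gripper_force: 0.0
red ring centre mid-cap px [332.0563 181.2481] seen (331.6076354980469, 182.60824584960938) (322, 172, 20, 22)
yellow ring centre mid-cap px [256.3747 221.3721] seen (255.61529541015625, 222.68112182617188) (244, 211, 24, 24)
green ring centre mid-cap px [308.535  193.7056] seen (307.6744384765625, 194.74139404296875) (297, 185, 22, 21)
blue ring centre mid-cap px [226.9155 236.6648] seen (225.4947509765625, 238.24879455566406) (213, 226, 25, 26)
```

View pics/f.png

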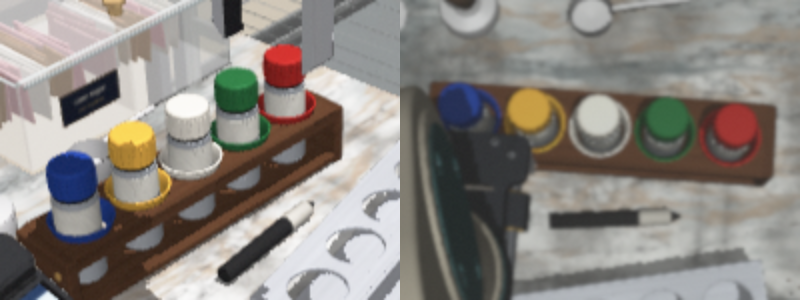

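All five stand in their own rings in the scene half (blue (72,195), yellow (132,165), white, green, red) and their caps sit at the predicted height. Blue appears slightly off from above, partly hidden by the arm, so I clear the arm and check it.

In the tool's units: -0.04 m is -0.8, -0.02 m is -0.4.

```bash
echo '[[[-0.8, -0.4, -0.4], 0, 0.07], [[-0.8, 0, -0.4], 0, 0.07], [[-0.8, 0, 0], 0, 0.07], [[-0.8, 0, 0], 0, 0.07], [[0, 0, 0], 0, 0.07]]' | python3 inch.py
python3 - <<'E'
from vis import *
np.set_printoptions(precision=4,suppress=True)
T,S=cam("top"),cam("scene")
g={"red":(.605,-.206),"yellow":(.6148,-.0261),"green":(.6083,-.146),"blue":(.6188,.034)}
V=[]
for c in g:
    b=blobs(S,c,(200,160,365,280))
    for x in b[:1]: k,_,_=cv2.fitEllipse(cv2.convexHull(x)); print(c,"mid-cap",plane(S,k,.1075), "want",g[c])
cv2.imwrite("pics/f2.png",np.hstack([cv2.resize(S[0][200:270,195:295,::-1],(400,280)),cv2.resize(T[0][180:250,215:315,::-1],(400,280))]))
for c in ("blue","yellow"):print(c,"top px cap",proj(T,(*g[c],.122)),"ring",proj(T,(*g[c],.07)), "scene cap/foot",proj(S,(*g[c],.122)),proj(S,(*g[c],.07)))
E
```

```text
time_s: 28.25
tool_pos: [0.4274, -0.183, 0.2566]
orientation: [180.0, 0.1, 86.4]
contact_force: [-1.4, 1.3, -0.5]
grip_width: 0.0701
gripper_force: 0.0
red mid-cap [ 0.6048 -0.2045  0.1075] want (0.605, -0.206)
yellow mid-cap [ 0.6153 -0.0247  0.1075] want (0.6148, -0.0261)
green mid-cap [ 0.6094 -0.1449  0.1075] want (0.6083, -0.146)
blue mid-cap [0.6196 0.0366 0.1075] want (0.6188, 0.034)
blue top px cap [239.7203 201.1683] ring [244.5827 207.7222] scene cap/foot [225.9453 230.1366] [229.8822 256.6285]
yellow top px cap [274.1255 203.9928] ring [276.9848 210.3938] scene cap/foot [255.6676 214.9661] [258.5396 240.9851]
```

View pics/f2.png

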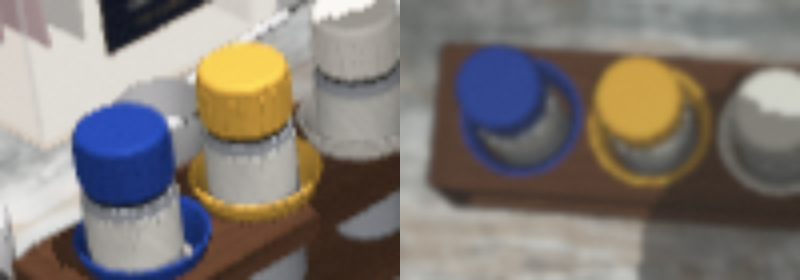

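Blue's cap top is seen at top pixel (240,202) against (239.7,201.2) predicted for an upright, centred canister. All four are within 3 mm of their ring axes and the arm is clear, so I hand in.

```bash
python3 -c "
from bench import r
print(r.job_done())"
```

```text
the job is handed in; nothing more can be done
None
```

I handed the job in at about 28 s: the red, yellow, green and blue canisters stand upright on the rack floor in their own rings, each measured within about 3 mm of the ring's axis, the white one was never touched, and no verdict came back.

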